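Open the sample jar beside the furnace

TASK

Open the bolted-down steel sample jar. First swing the small dark pan's handle in, away from the jar, turning the pan where it stands, until the handle lies along the length of the pan's own board and points at the board's near end; then unscrew the jar's cap, with as many twists as it takes, and gently set it down right way up, wholly on the square terracotta tile. Leave the timer, the crucible and the spatula alone.

Things in the scene. Friction and masses are not known exactly. Their poses are not given: they have to be found in the camera images.
- board: fixed flat off-white heat-proof board, 300 x 170 x 12 mm; origin at the centre of its underside (its top is 12 mm above the origin), x along its 300 mm length with -x the near end towards the robot, y across its width
- pan: loose small dark steel pan standing on the board, 0.45 kg, outer diameter 110 mm at the rim, 88 mm at the foot, 50 mm high; origin at the centre of its underside, on its axis; z up; its one straight handle points along the pan's own -x
- pan_grip (a point): middle of the pan's level straight handle bar, 115 mm from the pan's axis (along the pan's -x) and 58 mm above the pan's underside; the bar is 14 mm wide, 12 mm tall and runs from 74 to 156 mm from the axis
- pan_tip (a point): outer end of the pan's handle, 156 mm from the pan's axis; at the start it stands a few centimetres from the jar's cap
- jar_mouth (a point): centre of the rim of the fixed steel jar's neck, 80 mm above the bench, 5 mm above the centre of the closed cap; z up along the neck's axis. Jar 72 mm across up to 36 mm high, then tapering to the 38 mm threaded neck (right-hand thread); it stands on a bolted 110 mm square plate. The cap clears the neck once lifted 20 mm
- cap_mid (a point): centre, half-way up, of the jar's loose round ribbed aluminium screw cap: 56 mm across, 25 mm high, 0.12 kg; z up to its flat top, x turns with it. It unscrews anticlockwise from above: the threads part after about 3.4 rad (more does no harm), rising 10 mm per turn; then it lifts straight off. The first radian is stiff (0.5 N m)
- tile_top (a point): centre of the top face of the fixed terracotta tile, 130 x 130 mm, 20 mm thick; z up, x and y along its edges
- timer: loose white timer block standing on the bench, 30 x 70 mm, 55 mm high, origin at the centre of its underside; bystander
- crucible: loose small white porcelain cup, 48 mm in diameter, 38 mm high, origin at the centre of its underside; bystander
- spatula: loose spatula lying on the bench, 160 mm long, origin on its underside; bystander
There are look-alikes about, which are no part of the job. Of the things like the pan, leave any that is turquoise or yellow; of the rest the larger one is meant.

How it is judged (in metres and radians):
On the way, in this order (a step that is already met when the one before it is completed fails the run):
1. the pan's handle lies along its board, pointing at the near end, clear of the jar (handle's end within 55 mm of the board's long centre line), while the cap is still on the jar (y of pan_tip in the frame of board between -0.055 and 0.055 m and x of pan_tip in the frame of board below 0 m and horizontal distance between cap_mid and jar_mouth below 0.006 m and z of cap_mid in the frame of jar_mouth below 0.006 m), for 0.2 s.
2. the cap is unscrewed and lifted clear of the jar (its centre more than 20 mm above the neck's rim) (z of cap_mid in the frame of jar_mouth above 0.02 m), for 0.1 s.
At the end, for the whole second after the job is handed in: Pan upright on its board, within 50 mm of its start; its handle's end over the board's near half, within 55 mm of the long centre line. Cap flat, right way up, wholly on the tile (centre within 39 mm of the tile's centre along each edge). All released and at rest (y of pan_tip in the frame of board between -0.055 and 0.055 m and x of pan_tip in the frame of board below 0 m and distance of pan from where it was at the start of the episode below 0.05 m and angle between each of pan, cap_mid's own z axis and vertical below 0.1 rad and x of cap_mid in the frame of tile_top between -0.039 and 0.039 m and y of cap_mid in the frame of tile_top between -0.039 and 0.039 m and z of cap_mid in the frame of tile_top between 0.009 and 0.016 m and linear speed of each of cap, pan below 0.02 m/s); the robot touches nothing.
It fails at once if the cap is let fall (faster than 0.6 m/s with nothing gripping it) (linear speed of cap above 0.6 m/s and contact force between the fingers and cap below 0.2 N).
It fails at once if the pan is tipped by more than 0.35 rad (angle between pan's own z axis and vertical above 0.35 rad).
It fails at once if the timer, the crucible or the spatula is moved by more than 30 mm (distance of any of timer, crucible, spatula from where it was at the start of the episode above 0.03 m).
It also fails if it takes over 72 s, if anything falls off the work surface, if the arm or the gripper's body presses on something with over 40 N, if the wrist force passes 120 N, or if a joint passes its speed limit or range.

ROBOT

A 6-joint arm with a two-finger parallel gripper is mounted at the origin on the work surface. World frame = base frame: x ahead of the robot, y to its left, z up, the work surface at z = 0. Lengths are in m, angles in degrees, forces in N, time in s.
With the tool pointing down it reaches from about 0.35 to 0.875 m from the base axis. Payload 4.2 kg.
Tool frame: the origin (TCP) lies between the finger pads; the fingertips stand 8 mm ahead of it and the grasp point (between the pads) lies 11 mm behind it; x points along the fingers, y is the direction in which the jaws open and shut, and the axes are right-handed (so a half turn about x gives the same grasp; the last joint's range is limited). The gripper opens to 87 mm and grips with 3 to 60 N. Pads are 19 mm wide; open, the fingers measure 117 mm over their backs; the gripper's body (75 mm by 190 mm) begins 51 mm behind the grasp point.
Start: joints at [86.78, 22.042, 0.453, 0, -68.411, -14.817], TCP at [0.193, 0.594, 0.231] pointing down, gripper open.
Joint ranges: [-179.83, 179.83], [-69.29, 118.12], [-61.27, 80.66], [-181.25, 117.63], [-171.15, -9.14], [-177.46, 177.46]. Speed limits (degrees/s): [159.86, 159.86, 180, 180, 180, 180].

INTERFACE

Orientations are given as a 3x3 rotation matrix whose columns are the frame's x, y, z axes.
In Python, from station import r gives the robot as it stands. The module is installed in compiled form; this text tells all that it offers.
- The arm moves only by the tool move_arm, never from a script. Its argument "increments" is one flat list of numbers, 7 for each row, row after row: the turn, a rotation vector about the tool's x, y, z in degrees, then the shift along the tool's x, y, z in m, then the finger opening in m, from 0 to 0.087. A call has 1 to 12 rows; each row is the pose to reach, as a shift and turn from the pose commanded when the call began, along the tool's axes at that moment; what a row does not reach only later rows make up. A row lasts 1/12 s, in which the tool goes at most 41.7 mm and 7.16 degrees, less where a joint would pass 70% of its speed; a pose out of reach is approached as far as the arm can. A call with a gripper value outside its range is refused whole. The fingers move at their own pace and stop on an object; the grip force is fixed at half the most. Time passes only in rows, so rows that repeat a pose let the fingers close. It gives the time, the measured TCP pose, the force and the opening at its end, in the units of the state.
- r.sense(): the state, without advancing time (a new reading comes with each control period).
- r.capture(name): name is "scene" or "top" or "wrist"; returns the picture (400x640x3 uint8, red, green, blue); there is no depth.
- r.calibration(name): a dict with "fx", "fy", "cx", "cy" (pixels), "rvec" (rotation vector, rad) and "tvec" (3), from world to camera coordinates, as OpenCV has them; the wrist camera has in their place "tool_from_camera" (4x4, takes a point from camera to tool coordinates, whose origin is the TCP and whose axes are the tool frame's). Camera axes: x right, y down, z forward; pixel columns grow to the right and rows downward; lengths in m; the calibration is good to about 2 mm. A picture is of the moment at which its call begins: read the wrist's pose just before it. calibration takes no time and is no camera call.
- r.finish_job(): hands the job in, once; it reports no verdict.
The state is a dict: "time_s": time; "joints": joint angles; "joint_velocities": joint speeds; "effort": joint torques, N m; "tcp_pos": TCP position; "ee_rot": TCP orientation; "wrist_force": force on the tool from outside, world axes, zero at the start; "moment": the same for the moment, N m; "gripper_width": opening from 0.0 (shut) to 1.0 (fully open).
Only numpy, scipy, OpenCV 4.12 (cv2) and the standard library are available. Lean on these libraries where they do the work, as an engineer would, in place of code of your own. Each camera call takes 0.05 s, during which the arm holds its last target.

## Working session

There is one attempt and no reset: what is moved stays moved. The work goes in short steps, Python scripts to look and compute and a tool call to move; the robot and the scene stay as the last step left them, time stands still between calls to the robot, and variables do not carry over. Pictures are saved under pics/ and viewed, and the job is handed in when it is done.

Besides the shell and the picture viewer there is one more tool, called after "Emit:" in YAML: its name, and indented under it one key for each argument. move_arm: Moves the arm, as the interface text tells. Its arguments: {"type":"object","properties":{"increments":{"type":"array","items":{"type":"number"}}},"required":["increments"]}

```bash
mkdir -p pics; cat > h.py <<'E'
import numpy as np, cv2
from station import r
def save(img,name): cv2.imwrite('pics/'+name+'.png',cv2.cvtColor(img,cv2.COLOR_RGB2BGR))
def cam(name,s=None):
    c=r.calibration(name);K=np.array([[c['fx'],0,c['cx']],[0,c['fy'],c['cy']],[0,0,1.]])
    if name=='wrist':
        T=np.array(c['tool_from_camera']);s=s or r.sense()
        W=np.eye(4);W[:3,:3]=np.array(s['ee_rot']);W[:3,3]=s['tcp_pos'];M=W@T
        return K,M[:3,:3],M[:3,3]
    R=cv2.Rodrigues(np.array(c['rvec'],float))[0];t=np.array(c['tvec'],float).ravel()
    return K,R.T,-R.T@t
def ray(C,uv,z):
    K,R,o=C;d=R@np.linalg.inv(K)@np.array([uv[0],uv[1],1.]);return o+d*(z-o[2])/d[2]
def proj(C,p):
    K,R,o=C;q=K@(R.T@(np.array(p)-o));return q[:2]/q[2]
E
python3 - <<'E'
from h import *
for n in ['scene','top']:
    i=r.capture(n);save(i,n+'0');np.save('pics/%s0.npy'%n,i)
s=r.sense();i=r.capture('wrist');save(i,'wrist0')
print(s)
for n in ['scene','top']: K,R,o=cam(n);print(n,K[0,0],o,R[:,2])
E
```

```text
{'time_s': 0.1, 'joints': array([ 8.67779264e+01,  2.20852747e+01,  3.86755450e-01, -2.42450531e-02,
       -6.84098251e+01, -1.48170393e+01]), 'joint_velocities': array([-0.0670441 , -0.10630694,  0.12727575,  0.08271735,  0.08594418,
        0.03552029]), 'effort': array([-2.58281525e-04, -3.91688025e+01,  1.87936682e+01,  4.23185438e+00,
        1.34795759e-02, -7.11697794e-05]), 'tcp_pos': array([0.19336275, 0.59378783, 0.2295773 ]), 'ee_rot': array([[-4.99127308e-04, -3.09814081e-01, -9.50797027e-01],
       [-1.86582910e-03, -9.50795202e-01,  3.09814466e-01],
       [-9.99998135e-01,  1.92866162e-03, -1.03492278e-04]]), 'wrist_force': array([-0.02140589, -0.419685  ,  0.42291643]), 'moment': array([ 0.00131449, -0.01870264,  0.04460504]), 'gripper_width': 0.9997356225127083}
scene 449.9371934775889 [ 1.53518869 -0.31333535  0.90524235] [-0.71876446  0.16603466 -0.67513713]
top 421.89191520216787 [ 0.50783118 -0.09723563  1.23019433] [ 0.10687408  0.00781783 -0.99424183]
```

View pics/scene0.png

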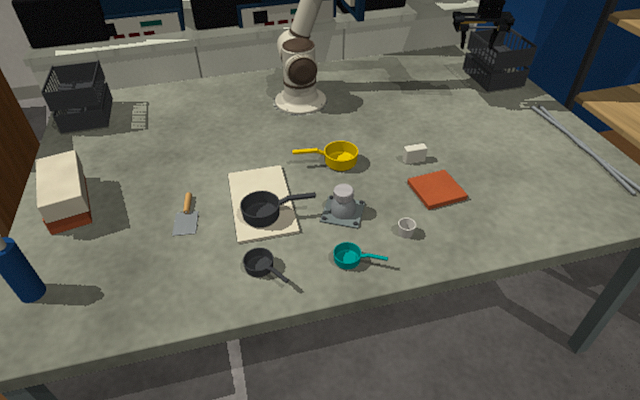

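View pics/top0.png

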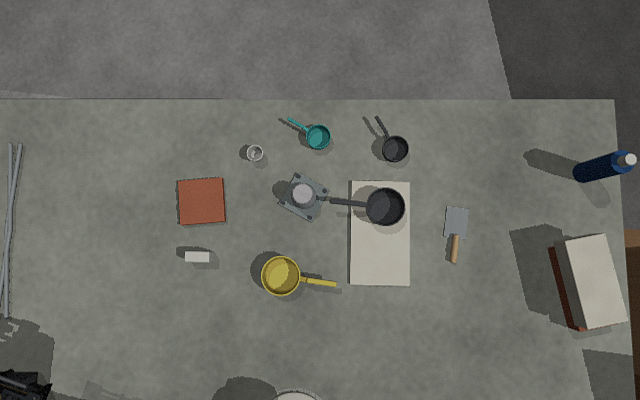

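View pics/wrist0.png

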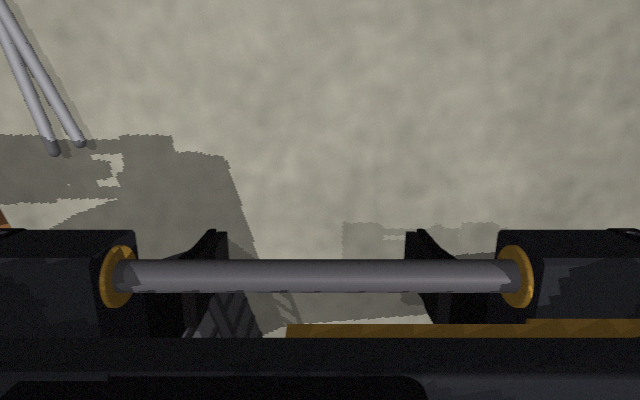

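Candidates for the pan, by top-view pixel:
- Dark on board (385,206).
- Small dark off the board (395,148).
- Turquoise (318,137) and yellow (281,275), both excluded by colour.

The larger dark pan is the one on the board. The jar is at (303,195), the tile at (201,201), the timer at (197,257), the crucible at (255,153) and the spatula at (456,235). I'll check the choice in a close crop and measure.

```bash
python3 - <<'E'
from h import *
i=np.load('pics/top0.npy');c=i[120:300,160:480];save(cv2.resize(c,None,fx=2.5,fy=2.5,interpolation=cv2.INTER_CUBIC),'crop_top')
i2=np.load('pics/scene0.npy');c=i2[130:290,220:480];save(cv2.resize(c,None,fx=3,fy=3,interpolation=cv2.INTER_CUBIC),'crop_sc')
hsv=cv2.cvtColor(i,cv2.COLOR_RGB2HSV)
def big(m,box):
    mm=np.zeros_like(m);x0,y0,x1,y1=box;mm[y0:y1,x0:x1]=m[y0:y1,x0:x1]
    cs=cv2.findContours(mm,cv2.RETR_EXTERNAL,cv2.CHAIN_APPROX_NONE)[0];return max(cs,key=cv2.contourArea)
C=cam('top')
tile=big(((hsv[...,0]<12)&(hsv[...,1]>130)&(hsv[...,2]>90)).astype(np.uint8),(160,160,245,240))
print('tile',cv2.minAreaRect(tile)); 
b=cv2.boxPoints(cv2.minAreaRect(tile));P=[ray(C,p,.02) for p in b];print(np.round(P,4),np.mean(P,0))
bd=big(((hsv[...,1]<40)&(hsv[...,2]>165)).astype(np.uint8),(335,170,425,300))
b=cv2.boxPoints(cv2.minAreaRect(bd));P=[ray(C,p,.012) for p in b];print('board',b,np.round(P,4),np.mean(P,0))
g=i.sum(2)
dk=(g<190).astype(np.uint8); p=big(dk,(310,180,420,235));print('dark',cv2.boundingRect(p),cv2.contourArea(p))
for k in [(303,195)]: print(i[185:206:4,290:318:4].tolist()[0])
E
```

```text
tile ((201.0177764892578, 200.7574005126953), (44.5837516784668, 44.99656677246094), 86.05481719970703)
[[0.6921 0.3444 0.02  ]
 [0.7013 0.2139 0.02  ]
 [0.5721 0.2013 0.02  ]
 [0.5629 0.3303 0.02  ]] [0.63208113 0.27249344 0.02      ]
board [[350. 181.]
 [409. 181.]
 [409. 285.]
 [350. 285.]] [[ 0.6912 -0.1586  0.012 ]
 [ 0.6914 -0.3304  0.012 ]
 [ 0.3932 -0.3248  0.012 ]
 [ 0.3927 -0.1575  0.012 ]] [ 0.54212191 -0.24280475  0.012     ]
dark (366, 188, 39, 38) 1101.5
[[72, 80, 80], [70, 77, 77], [145, 141, 142], [152, 149, 150], [148, 146, 147], [89, 95, 95], [107, 116, 114]]
```

View pics/crop_top.png

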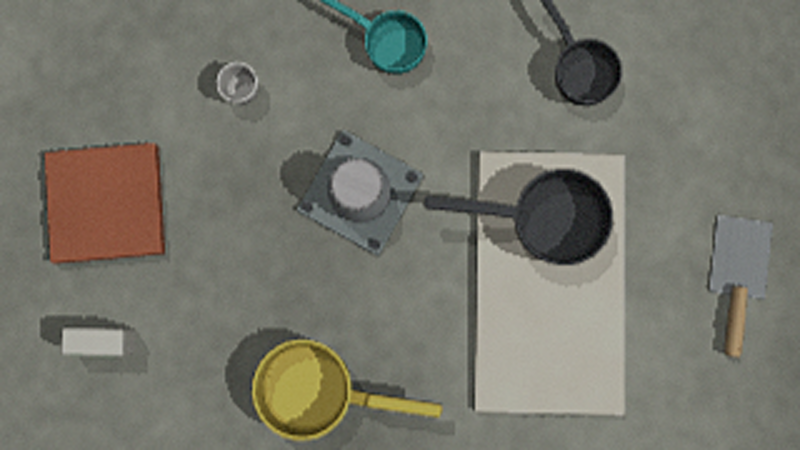

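View pics/crop_sc.png

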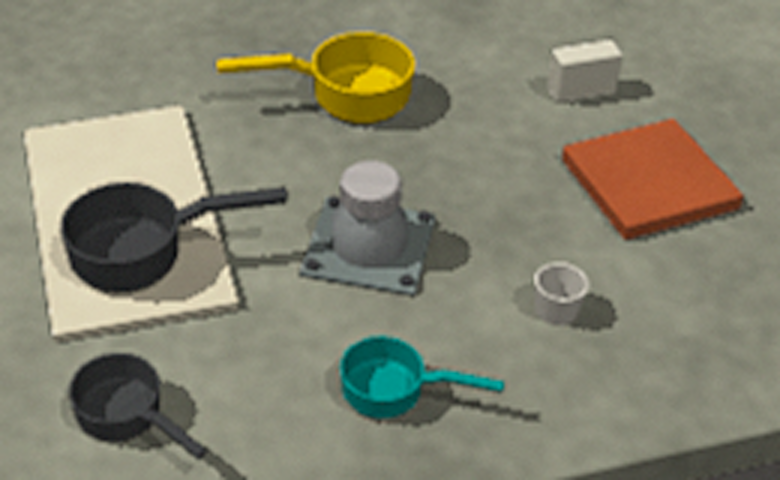

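The crops confirm it. The on-board dark pan (top px ~385,206) is larger than the loose dark one (395,148), and its handle tip is at ~(330,201), next to the cap at ~(303.6,194.8). Next I'll refine these positions.

```bash
python3 - <<'E'
from h import *
i=np.load('pics/top0.npy').astype(int);j=np.load('pics/scene0.npy').astype(int)
T=cam('top');S=cam('scene')
def big(m,box):
    mm=np.zeros(m.shape,np.uint8);x0,y0,x1,y1=box;mm[y0:y1,x0:x1]=m[y0:y1,x0:x1]
    cs=cv2.findContours(mm,cv2.RETR_EXTERNAL,cv2.CHAIN_APPROX_NONE)[0];return max(cs,key=cv2.contourArea)
def tri(uv1,uv2):
    A=[];b=[]
    for (K,R,o),uv in ((T,uv1),(S,uv2)):
        d=R@np.linalg.inv(K)@np.array([*uv,1.]);d/=np.linalg.norm(d);M=np.eye(3)-np.outer(d,d);A.append(M);b.append(M@o)
    return np.linalg.solve(sum(A),sum(b))
# cap top: bright grey with slight purple
g=i.sum(2);sat=i.max(2)-i.min(2)
m=(g>400)&(i[...,1]<=i[...,0])
c=big(m,(285,178,322,212));e=cv2.fitEllipse(c);print('captop T',e,ray(T,e[0],.0875))
g2=j.sum(2)
m2=(g2>380)&(j[...,1]<=j[...,0]);c=big(m2,(325,178,365,205));e2=cv2.fitEllipse(c);print('captop S',e2,ray(S,e2[0],.0875),tri(e[0],e2[0]))
dk=(g<210)
k=np.ones((9,9),np.uint8);mm=cv2.morphologyEx(dk.astype(np.uint8),cv2.MORPH_OPEN,k)
c=big(mm,(355,180,420,235));e=cv2.minEnclosingCircle(c);print('pan T',e,cv2.fitEllipse(c),ray(T,e[0],.062))
for y in range(196,210): print(y,i[y,322:370:1].sum(1).tolist())
# board edges on near part
print('board row 260',[(x,g[260,x]) for x in list(range(346,354))+list(range(405,414))])
print('board row 285',[(x,g[235,x]) for x in list(range(346,354))+list(range(405,414))])
for x in (355,404): print([(y,g[y,x]) for y in list(range(177,187))+list(range(281,290))])
E
```

```text
captop T ((302.1164855957031, 193.13986206054688), (18.010583877563477, 18.282814025878906), 83.35894012451172) [ 0.64616215 -0.02401347  0.0875    ]
captop S ((338.0620422363281, 188.4956512451172), (18.524822235107422, 27.24972152709961), 91.61033630371094) [ 0.64094299 -0.03481138  0.0875    ] [ 0.64449869 -0.02986541  0.0900927 ]
pan T ((384.79730224609375, 206.5), 19.328529357910156) ((386.0033874511719, 205.79966735839844), (29.962806701660156, 39.282169342041016), 114.11373138427734) [ 0.6122366  -0.25236732  0.062     ]
196 [271, 259, 277, 244, 201, 260, 295, 300, 290, 290, 382, 377, 380, 373, 372, 385, 371, 389, 387, 386, 381, 379, 374, 376, 362, 382, 244, 225, 202, 331, 428, 344, 330, 354, 345, 339, 334, 343, 350, 342, 348, 340, 346, 345, 344, 358, 290, 217]
197 [212, 201, 226, 125, 216, 232, 234, 240, 240, 240, 296, 295, 286, 286, 286, 298, 300, 288, 382, 391, 388, 392, 390, 390, 376, 381, 250, 214, 232, 314, 342, 341, 357, 341, 344, 348, 345, 345, 343, 339, 335, 343, 342, 339, 344, 364, 216, 181]
198 [223, 237, 159, 155, 257, 259, 259, 269, 222, 184, 198, 164, 177, 181, 2
[... 3779 characters left out ...]
, np.int64(497)), (184, np.int64(511)), (185, np.int64(500)), (186, np.int64(504)), (281, np.int64(503)), (282, np.int64(508)), (283, np.int64(521)), (284, np.int64(453)), (285, np.int64(332)), (286, np.int64(332)), (287, np.int64(357)), (288, np.int64(350)), (289, np.int64(355))]
[(177, np.int64(359)), (178, np.int64(356)), (179, np.int64(352)), (180, np.int64(352)), (181, np.int64(354)), (182, np.int64(486)), (183, np.int64(522)), (184, np.int64(508)), (185, np.int64(501)), (186, np.int64(507)), (281, np.int64(512)), (282, np.int64(502)), (283, np.int64(507)), (284, np.int64(510)), (285, np.int64(469)), (286, np.int64(342)), (287, np.int64(351)), (288, np.int64(380)), (289, np.int64(381))]
```

```bash
python3 - <<'E'
from h import *
T=cam('top');S=cam('scene')
i=np.load('pics/top0.npy').astype(int);g=i.sum(2)
for u in [(329.5,200),(335,200.5),(345,201.6),(355,203),(362,204)]: print(ray(T,u,.076)[:2])
print('rim', ray(T,(385.2,206.5),.062), 'rim L/R')
print([ (x,g[206,x]) for x in range(362,372)],[ (x,g[210,x]) for x in range(398,410)])
print([ (y,g[y,385]) for y in list(range(182,193))+list(range(220,232))])
for y in range(182,208,2): print(y,i[y,288:320].sum(1).tolist())
print('board',[ray(T,u,.012)[:2].round(4).tolist() for u in [(350.5,180.7),(409.5,181.8),(410,285.6),(350.2,284.4)]])
# scene: handle tip ~ (287/3+220,195/3+130)
print('tip scene',ray(S,(315.5,195),.074), 'rim scene', ray(S,(220+120/3,130+222/3),.062))
print(r.calibration('wrist'))
E
```

```text
[ 0.62866381 -0.09879137]
[ 0.62730628 -0.11391755]
[ 0.62431219 -0.14140082]
[ 0.62049277 -0.16885463]
[ 0.61776644 -0.18805439]
rim [ 0.61223857 -0.25348427  0.062     ] rim L/R
[(362, np.int64(140)), (363, np.int64(148)), (364, np.int64(138)), (365, np.int64(192)), (366, np.int64(188)), (367, np.int64(163)), (368, np.int64(172)), (369, np.int64(170)), (370, np.int64(168)), (371, np.int64(154))] [(398, np.int64(141)), (399, np.int64(103)), (400, np.int64(82)), (401, np.int64(111)), (402, np.int64(53)), (403, np.int64(63)), (404, np.int64(171)), (405, np.int64(438)), (406, np.int64(523)), (407, np.int64(514)), (408, np.int64(512)), (409, np.int64(480))]
[(182, np.int64(508)), (183, np.int64(500)), (184, np.int64(503)), (185, np.int64(513)), (186, np.int64(541)), (187, np.int64(368)), (188, np.int64(97)), (189, np.int64(83)), (190, np.int64(85)), (191, np.int64(72)), (192, np.int64(86)), (220, np.int64(142)), (221, np.int64(127)), (222, np.int64(102)), (223, np.int64(99)), (224, np.int64(69)), (225, np.int64(148)), (226, np.int64(429)), (227, np.int64(473)), (228, np.int64(452)), (22
[... 2145 characters left out ...]
8, 267, 262, 250, 258, 265, 304, 311, 303, 293, 309, 303, 324]
board [[0.6921, -0.16], [0.689, -0.3318], [0.3916, -0.3276], [0.3944, -0.158]]
tip scene [ 0.63608148 -0.09798864  0.074     ] rim scene [ 0.61908221 -0.25141568  0.062     ]
{'fx': 352.9997648876488, 'fy': 352.9997648876488, 'cx': 316.0620834247641, 'cy': 197.5060455109115, 'tool_from_camera': array([[-7.46452087e-05, -2.54728755e-01,  9.67012542e-01,
        -1.54206512e-01],
       [ 9.99999905e-01, -4.34333778e-04, -3.72198905e-05,
        -5.41539286e-04],
       [ 4.29487187e-04,  9.67012447e-01,  2.54728763e-01,
        -6.96824143e-02],
       [ 0.00000000e+00,  0.00000000e+00,  0.00000000e+00,
         1.00000000e+00]])}
```

```bash
cat >> h.py <<'E'
import json,os
from scipy.spatial.transform import Rotation as Ro
def getcmd():
    if os.path.exists('cmd.json'): d=json.load(open('cmd.json'));return np.array(d['p']),d['yaw']
    return np.array([.193,.594,.231]),252.0-0.05
def setcmd(p,yaw): json.dump(dict(p=list(map(float,p)),yaw=float(yaw)),open('cmd.json','w'))
def axes(yaw):
    a=np.radians(yaw);y=np.array([np.cos(a),np.sin(a),0]);x=np.array([0,0,-1.]);return np.stack([x,y,np.cross(x,y)],1)
def inc(p,yaw):
    p0,y0=getcmd();R=axes(y0);return [round(-(yaw-y0),2),0,0]+[round(float(v),4) for v in R.T@(np.array(p)-p0)]
def applied(row):  # last row of the call: updates commanded pose
    p0,y0=getcmd();setcmd(p0+axes(y0)@np.array(row[3:6]),y0-row[0]);print('cmd',getcmd())
E
python3 - <<'E'
from h import *
s=r.sense();R=np.array(s['ee_rot']);print(np.degrees(np.arctan2(R[1,1],R[0,1]))%360)
print(inc([.624,-.14,.2],174))
E
```

```text
251.95588779507682
[77.95, 0, 0, 0.031, 0.5643, -0.6372]
```

Emit:
move_arm:
  increments: [39,0,0,0.0155,0.282,-0.3185,0.087,39,0,0,0.0155,0.282,-0.3185,0.087,39,0,0,0.0155,0.282,-0.3185,0.087,39,0,0,0.0155,0.282,-0.3185,0.087,39,0,0,0.0155,0.282,-0.3185,0.087,39,0,0,0.0155,0.282,-0.3185,0.087,39,0,0,0.0155,0.282,-0.3185,0.087,39,0,0,0.0155,0.282,-0.3185,0.087,39,0,0,0.0155,0.282,-0.3185,0.087,39,0,0,0.0155,0.282,-0.3185,0.087,39,0,0,0.0155,0.282,-0.3185,0.087,39,0,0,0.0155,0.282,-0.3185,0.087]

```text
time_s: 1.15
tcp_pos: [0.4097, 0.2251, 0.2148]
ee_rot: [[-0.001, -0.842, -0.54], [-0.001, -0.54, 0.842], [-1.0, 0.001, -0.0]]
wrist_force: [-0.5, 0.5, -0.4]
gripper_width: 1.003
```

```bash
python3 - <<'E'
from h import *
applied([39,0,0,.0155,.282,-.3185])
s=r.sense();R=np.array(s['ee_rot']);print(s['time_s'],s['tcp_pos'],np.degrees(np.arctan2(R[1,1],R[0,1]))%360,s['joints'])
print(inc([.624,-.14,.2],174))
E
```

```text
cmd (array([0.40844869, 0.227192  , 0.2155    ]), 212.95)
1.15 [0.40970188 0.2250545  0.21476266] 212.6927874638788 [ 4.87673594e+01  7.36277625e+00 -2.21215817e+01 -5.61026331e-03
 -6.05666924e+01 -1.60718087e+01]
[38.95, 0, 0, 0.0155, 0.0188, -0.4254]
```

Emit:
move_arm:
  increments: [39,0,0,0.0155,0.019,-0.4255,0.087,39,0,0,0.0155,0.019,-0.4255,0.087,39,0,0,0.0155,0.019,-0.4255,0.087,39,0,0,0.0155,0.019,-0.4255,0.087,39,0,0,0.0155,0.019,-0.4255,0.087,39,0,0,0.0155,0.019,-0.4255,0.087,39,0,0,0.0155,0.019,-0.4255,0.087,39,0,0,0.0155,0.019,-0.4255,0.087,39,0,0,0.0155,0.019,-0.4255,0.087,39,0,0,0.0155,0.019,-0.4255,0.087,39,0,0,0.0155,0.019,-0.4255,0.087,39,0,0,0.0155,0.019,-0.4255,0.087]

```text
time_s: 2.15
tcp_pos: [0.6257, -0.1412, 0.1979]
ee_rot: [[-0.002, -0.994, 0.108], [-0.0, 0.108, 0.994], [-1.0, 0.002, -0.0]]
wrist_force: [-0.4, -0.1, 0.0]
gripper_width: 0.997
```

```bash
python3 - <<'E'
from h import *
applied([39,0,0,.0155,.019,-.4255])
s=r.sense();R=np.array(s['ee_rot']);print(s['time_s'],s['tcp_pos'],np.degrees(np.arctan2(R[1,1],R[0,1]))%360,s['joints'])
i=r.capture('wrist');save(i,'wrist1');np.save('pics/wrist1.npy',i)
W=cam('wrist',s)
for p in [(.644,-.03,.0875),(.6287,-.0988,.076),(.6122,-.2535,.062),(.624,-.14,.076)]: print(p,proj(W,p))
E
```

```text
cmd (array([ 0.62393733, -0.14019866,  0.2       ]), 173.95)
2.15 [ 0.62574044 -0.14122849  0.19785562] 173.8019863919508 [ 1.70774817e+00  2.49786323e+01  2.64276558e-01  2.89672648e-03
 -6.53740188e+01 -7.90695963e+00]
(0.644, -0.03, 0.0875) [309.22814598 323.94415034]
(0.6287, -0.0988, 0.076) [318.3162047  242.31815371]
(0.6122, -0.2535, 0.062) [318.0225552   44.75361658]
(0.624, -0.14, 0.076) [318.65567164 194.2647892 ]
```

View pics/wrist1.png

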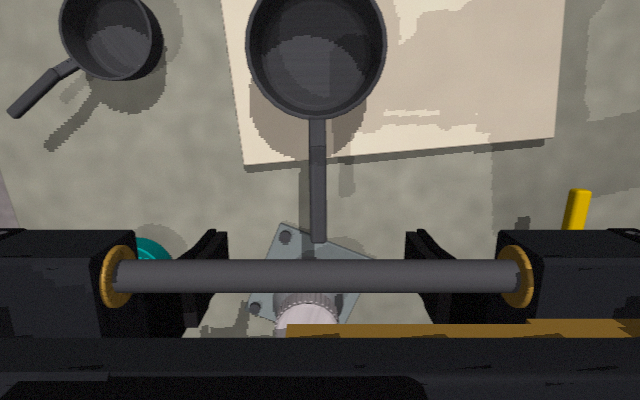

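The picture shows the handle bar as a vertical strip at u≈318, from v≈120 down to its tip at v≈242. The pan rim is centred at ≈(316,49), the cap is at ≈(309,318), and the small dark look-alike is at (110,40). Predicted and seen positions agree, so I'll descend onto the handle.

Emit:
move_arm:
  increments: [0,0,0,0.03,0.001,0.002,0.087,0,0,0,0.06,0.001,0.002,0.087,0,0,0,0.09,0.001,0.002,0.087,0,0,0,0.11,0.001,0.002,0.087,0,0,0,0.125,0.001,0.002,0.087,0,0,0,0.135,0.001,0.002,0.087,0,0,0,0.139,0.001,0.002,0.087,0,0,0,0.139,0.001,0.002,0.087,0,0,0,0.139,0.001,0.002,0.087]

```text
time_s: 2.95
tcp_pos: [0.6245, -0.137, 0.0616]
ee_rot: [[0.002, -0.995, 0.104], [-0.0, 0.104, 0.995], [-1.0, -0.002, -0.0]]
wrist_force: [0.4, 0.8, 0.6]
gripper_width: 1.003
```

```bash
python3 - <<'E'
from h import *
applied([0,0,0,.139,.001,.002])
s=r.sense();print(s['tcp_pos'],s['wrist_force'],s['gripper_width'])
i=r.capture('wrist');save(i,'wrist2')
E
```

```text
cmd (array([ 0.62315369, -0.13810441,  0.061     ]), 173.95)
[ 0.62449516 -0.13697949  0.06164971] [0.36475124 0.82244904 0.55105971] 1.0028057004903108
```

View pics/wrist2.png

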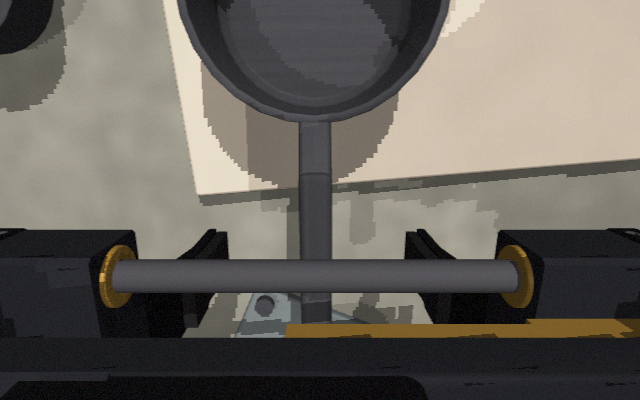

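The handle is centred at u≈315 between the fingers (u≈190–440) and aligned with them. I'll close the gripper.

Emit:
move_arm:
  increments: [0,0,0,0,0,0,0.04,0,0,0,0,0,0,0.02,0,0,0,0,0,0,0,0,0,0,0,0,0,0,0,0,0,0,0,0,0,0,0,0,0,0,0,0,0,0,0,0,0,0,0,0,0,0,0,0,0,0,0,0,0,0,0,0,0,0,0,0,0,0,0,0]

```text
time_s: 3.83
tcp_pos: [0.6238, -0.1377, 0.0605]
ee_rot: [[-0.0, -0.994, 0.105], [0.0, 0.105, 0.994], [-1.0, 0.0, 0.0]]
wrist_force: [-0.6, -0.4, -0.6]
gripper_width: 0.326
```

```bash
python3 - <<'E'
from h import *
s=r.sense();print(s['tcp_pos'],s['wrist_force'],s['gripper_width'],s['gripper_width']*.087)
# arc rows
p0,y0=getcmd();R=axes(y0)
c=np.array([.6122,-.2535]);pm=np.array(s['tcp_pos'])
rel=pm[:2]-c;print('rad',np.linalg.norm(rel),np.degrees(np.arctan2(rel[1],rel[0])))
for tot in (48,48):
  pass
for k in range(4,100,4):
    a=np.radians(k);d=np.array([[np.cos(a),-np.sin(a)],[np.sin(a),np.cos(a)]])@rel-rel
    print(-k,np.round(R.T@np.array([*d,0]),4))
    if k==48: break
E
```

```text
[ 0.62380197 -0.13773149  0.06052616] [-0.57227777 -0.42762719 -0.56380391] 0.3263372642565987 0.028391341990324084
rad 0.11634841151404458 84.27709577241792
-4 [ 0.      0.0081 -0.0003]
-8 [ 0.      0.0162 -0.0012]
-12 [ 0.      0.0242 -0.0027]
-16 [ 0.      0.032  -0.0047]
-20 [ 0.      0.0398 -0.0072]
-24 [ 0.      0.0473 -0.0103]
-28 [ 0.      0.0545 -0.0139]
-32 [ 0.      0.0616 -0.018 ]
-36 [ 0.      0.0683 -0.0226]
-40 [ 0.      0.0746 -0.0276]
-44 [ 0.      0.0806 -0.0331]
-48 [ 0.      0.0862 -0.039 ]
```

The gripper is still at 28 mm, so I'll let it finish closing.

Emit:
move_arm:
  increments: [0,0,0,0,0,0,0,0,0,0,0,0,0,0,0,0,0,0,0,0,0,0,0,0,0,0,0,0,0,0,0,0,0,0,0]

```text
time_s: 4.25
tcp_pos: [0.6241, -0.1378, 0.0606]
ee_rot: [[0.001, -0.995, 0.105], [-0.0, 0.105, 0.995], [-1.0, -0.001, -0.0]]
wrist_force: [1.5, -0.8, -1.8]
gripper_width: 0.16
```

The opening is now 13.9 mm, so the bar is held. Next is the first half of the arc.

Emit:
move_arm:
  increments: [-4,0,0,0,0.0081,-0.0003,0,-8,0,0,0,0.0162,-0.0012,0,-12,0,0,0,0.0242,-0.0027,0,-16,0,0,0,0.032,-0.0047,0,-20,0,0,0,0.0398,-0.0072,0,-24,0,0,0,0.0473,-0.0103,0,-28,0,0,0,0.0545,-0.0139,0,-32,0,0,0,0.0616,-0.018,0,-36,0,0,0,0.0683,-0.0226,0,-40,0,0,0,0.0746,-0.0276,0,-44,0,0,0,0.0806,-0.0331,0,-48,0,0,0,0.0862,-0.039,0]

```text
time_s: 5.25
tcp_pos: [0.5332, -0.1675, 0.0605]
ee_rot: [[-0.001, -0.742, -0.671], [0.0, -0.671, 0.742], [-1.0, 0.0, 0.001]]
wrist_force: [-0.1, -0.4, -1.0]
gripper_width: 0.154
```

```bash
python3 - <<'E'
from h import *
applied([-48,0,0,0,.0862,-.039])
s=r.sense();print(s['tcp_pos'],s['wrist_force'],s['gripper_width'],s['joints'])
i=r.capture('top');save(cv2.resize(i[120:300,240:480],None,fx=3,fy=3,interpolation=cv2.INTER_CUBIC),'top_mid')
E
```

```text
cmd (array([ 0.53332335, -0.16780202,  0.061     ]), 221.95)
[ 0.53321549 -0.16750282  0.06052632] [-0.09521846 -0.38214239 -1.02251866] 0.1539672637781705 [-8.35540477e-01  2.61064051e+01 -2.09626211e+01 -2.54984928e-02
 -4.29731994e+01  4.29717762e+01]
```

View pics/top_mid.png

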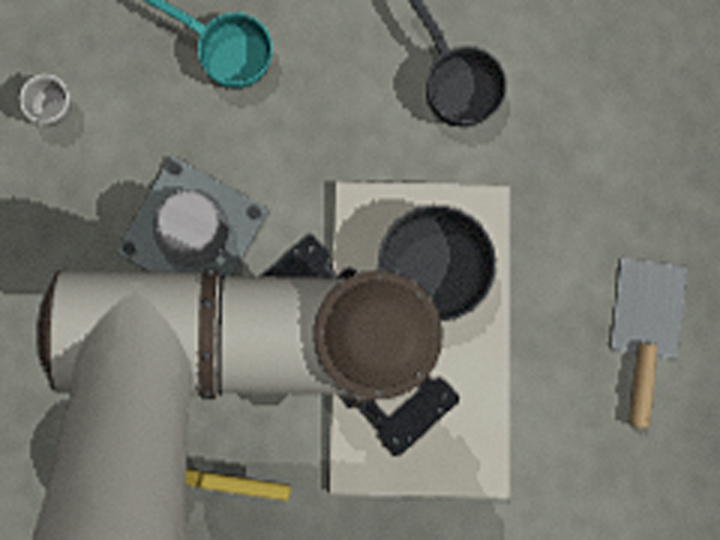

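The pan is turning in place: its rim centre is still at about (386,207). I'll do the second half of the arc.

Emit:
move_arm:
  increments: [-4,0,0,0,0.0081,-0.0003,0,-8,0,0,0,0.0162,-0.0012,0,-12,0,0,0,0.0242,-0.0027,0,-16,0,0,0,0.032,-0.0047,0,-20,0,0,0,0.0398,-0.0072,0,-24,0,0,0,0.0473,-0.0103,0,-28,0,0,0,0.0545,-0.0139,0,-32,0,0,0,0.0616,-0.018,0,-36,0,0,0,0.0683,-0.0226,0,-40,0,0,0,0.0746,-0.0276,0,-44,0,0,0,0.0806,-0.0331,0,-48,0,0,0,0.0862,-0.039,0]

```text
time_s: 6.3
tcp_pos: [0.4957, -0.2543, 0.0605]
ee_rot: [[-0.001, 0.0, -1.0], [0.0, -1.0, -0.0], [-1.0, -0.0, 0.001]]
wrist_force: [0.1, 0.1, -0.4]
gripper_width: 0.153
```

Emit:
move_arm:
  increments: [0,0,0,0,0,0,0.02,0,0,0,0,0,0,0.04,0,0,0,0,0,0,0.05,0,0,0,0,0,0,0.06,0,0,0,0,0,0,0.06,0,0,0,0,0,0,0.06]

```text
time_s: 6.8
tcp_pos: [0.4961, -0.2537, 0.0606]
ee_rot: [[0.0, -0.001, -1.0], [0.0, -1.0, 0.001], [-1.0, -0.0, -0.0]]
wrist_force: [0.0, -0.4, 0.4]
gripper_width: 0.523
```

```bash
python3 - <<'E'
from h import *
applied([-48,0,0,0,.0862,-.039])
s=r.sense();print(s['time_s'],s['tcp_pos'],s['wrist_force'],s['gripper_width'],s['joints'])
i=r.capture('wrist');save(i,'wrist3')
E
```

```text
cmd (array([ 0.49528474, -0.25443057,  0.061     ]), 269.95)
6.8 [ 0.49607825 -0.25374809  0.06064042] [ 0.032451   -0.37589211  0.35278577] 0.5233714270024475 [-1.04253373e+01  2.59465109e+01 -2.12466147e+01 -2.33872125e-03
 -4.28024455e+01  1.00383821e+02]
```

View pics/wrist3.png

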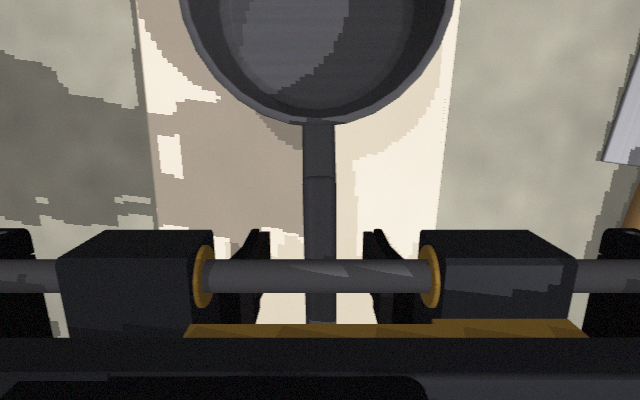

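Both pads (u≈265 and 370) are clear of the bar (u≈303–336), and the handle lies along the board. I'll lift and go towards the jar, rewinding the wrist for one long twist.

Emit:
move_arm:
  increments: [0,0,0,-0.03,0,0,0.06,0,0,0,-0.07,0,0,0.06,0,0,0,-0.11,0,0,0.06,0,0,0,-0.14,0,0,0.07,7,0,0,-0.14,-0.01,-0.01,0.087,14,0,0,-0.14,-0.03,-0.02,0.087,21,0,0,-0.14,-0.05,-0.03,0.087,28,0,0,-0.14,-0.07,-0.045,0.087,35,0,0,-0.14,-0.09,-0.06,0.087,42,0,0,-0.14,-0.105,-0.07,0.087,49,0,0,-0.14,-0.114,-0.075,0.087,56,0,0,-0.14,-0.114,-0.075,0.087]

```text
time_s: 7.85
tcp_pos: [0.5721, -0.1381, 0.2003]
ee_rot: [[0.0, -0.831, -0.556], [0.0, -0.556, 0.831], [-1.0, -0.0, 0.0]]
wrist_force: [-0.1, 0.6, -0.2]
gripper_width: 0.997
```

```bash
python3 - <<'E'
from h import *
applied([56,0,0,-.14,-.114,-.075])
s=r.sense();print(s['time_s'],s['tcp_pos'],s['gripper_width'],s['joints'])
print(inc([.644,-.028,.2],130))
i=r.capture('top');save(cv2.resize(i[120:300,240:480],None,fx=3,fy=3,interpolation=cv2.INTER_CUBIC),'top_b')
E
```

```text
cmd (array([ 0.5703842 , -0.14049606,  0.201     ]), 213.95)
7.85 [ 0.57212215 -0.13812075  0.20031166] 0.9974640624361766 [ 2.17524635e+00  1.98142859e+01 -7.45360643e+00 -1.36618661e-02
 -6.27182580e+01  3.15811953e+01]
[83.95, 0, 0, 0.001, -0.1239, 0.0522]
```

View pics/top_b.png

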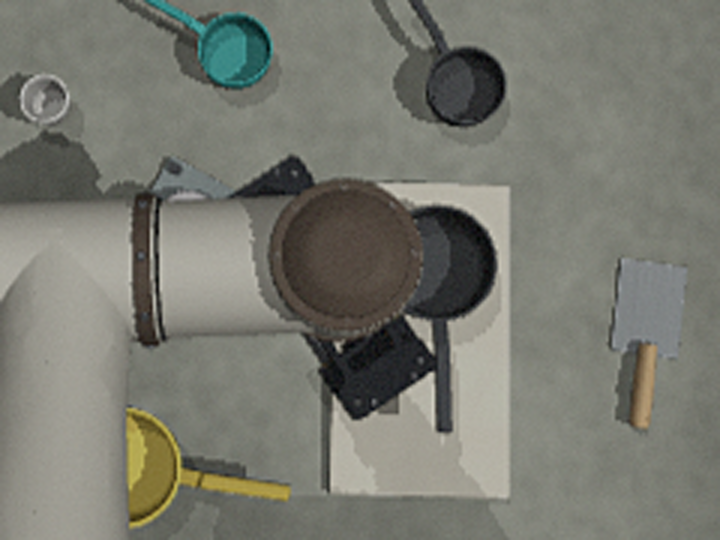

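The handle now points at the near end: the bar runs down to (444,430) in the crop, close to the board's centre line. I'll go on to the jar.

Emit:
move_arm:
  increments: [7,0,0,0,-0.02,0.008,0.087,14,0,0,0,-0.05,0.02,0.087,21,0,0,0,-0.08,0.034,0.087,28,0,0,0,-0.11,0.046,0.087,35,0,0,0,-0.124,0.052,0.087,42,0,0,0,-0.124,0.052,0.087,49,0,0,0,-0.124,0.052,0.087,56,0,0,0,-0.124,0.052,0.087,63,0,0,0,-0.124,0.052,0.087,70,0,0,0,-0.124,0.052,0.087,77,0,0,0,-0.124,0.052,0.087,84,0,0,0,-0.124,0.052,0.087]

```text
time_s: 8.9
tcp_pos: [0.6446, -0.0279, 0.2004]
ee_rot: [[-0.0, -0.639, 0.769], [0.0, 0.769, 0.639], [-1.0, 0.0, -0.0]]
wrist_force: [0.3, -0.2, -0.8]
gripper_width: 1.0
```

Emit:
move_arm:
  increments: [7,0,0,0,0,0,0.087,14,0,0,0,0,0,0.087,21,0,0,0,0,0,0.087,28,0,0,0,0,0,0.087,35,0,0,0,0,0,0.087,42,0,0,0,0,0,0.087,49,0,0,0,0,0,0.087,56,0,0,0,0,0,0.087,60,0,0,0,0,0,0.087,60,0,0,0,0,0,0.087,60,0,0,0,0,0,0.087,60,0,0,0,0,0,0.087]

```text
time_s: 9.9
tcp_pos: [0.6447, -0.0279, 0.2005]
ee_rot: [[-0.0, 0.34, 0.94], [-0.0, 0.94, -0.34], [-1.0, -0.0, -0.0]]
wrist_force: [0.2, 0.9, 0.2]
gripper_width: 0.997
```

```bash
python3 - <<'E'
from h import *
applied([84,0,0,0,-.124,.052]);applied([60,0,0,0,0,0])
s=r.sense();R=np.array(s['ee_rot']);print(s['time_s'],s['tcp_pos'],np.degrees(np.arctan2(R[1,1],R[0,1])),s['joints'])
i=r.capture('wrist');save(i,'wrist4');np.save('pics/wrist4.npy',i)
W=cam('wrist',s);print(proj(W,[.644,-.028,.0875]))
E
```

```text
cmd (array([ 0.64420493, -0.02811057,  0.201     ]), 129.95)
cmd (array([ 0.64420493, -0.02811057,  0.201     ]), 69.94999999999999)
9.9 [ 0.64471274 -0.02785404  0.20051639] 70.09705170477476 [ 1.18628616e+01  2.51945795e+01  1.01368358e+00 -1.54209433e-03
 -6.58277815e+01 -1.21765179e+02]
[314.94279293 195.20714725]
```

View pics/wrist4.png

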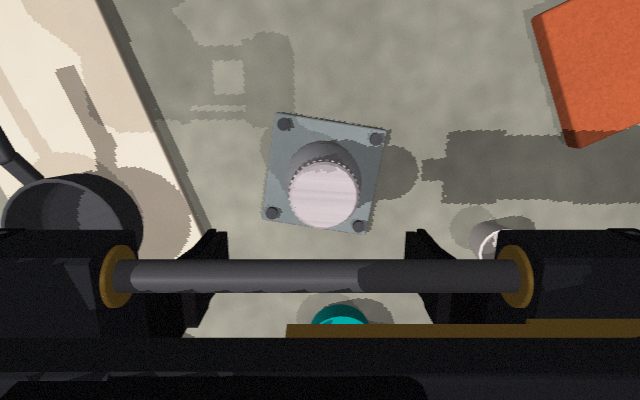

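```bash
python3 - <<'E'
from h import *
s=r.sense();W=cam('wrist',s)
i=np.load('pics/wrist4.npy').astype(int)
m=((i.sum(2)>480)&(i[...,0]>i[...,1])).astype(np.uint8);mm=np.zeros_like(m);mm[150:240,270:380]=m[150:240,270:380]
mm=cv2.morphologyEx(mm,cv2.MORPH_OPEN,np.ones((5,5),np.uint8))
c=max(cv2.findContours(mm,0,1)[0],key=cv2.contourArea)
e=cv2.fitEllipse(cv2.convexHull(c));print(e,ray(W,e[0],.0875))
# cross-check: predicted circle extents
p=ray(W,e[0],.0875)
for d in [(.028,0),(-.028,0),(0,.028),(0,-.028)]: print(proj(W,p+np.array([*d,0])))
E
```

```text
((322.1433410644531, 195.54481506347656), (64.37689208984375, 67.8045425415039), 92.87664794921875) [ 0.6462381  -0.02276564  0.0875    ]
[333.93596421 227.38768302]
[309.76465923 162.11945021]
[356.17021112 183.59896543]
[288.71122577 207.28186351]
```

The cap top sits at (322,195.5), which puts its axis at about (0.646, -0.023). I'll come down part way and check again.

Emit:
move_arm:
  increments: [0,0,0,0.02,0.002,0,0.087,0,0,0,0.045,0.0045,0,0.087,0,0,0,0.06,0.0045,0,0.087,0,0,0,0.07,0.0045,0,0.087,0,0,0,0.07,0.0045,0,0.087,0,0,0,0.07,0.0045,0,0.087]

```text
time_s: 10.45
tcp_pos: [0.6466, -0.0237, 0.1306]
ee_rot: [[-0.0, 0.342, 0.94], [-0.001, 0.94, -0.342], [-1.0, -0.001, 0.0]]
wrist_force: [0.4, -0.6, 0.9]
gripper_width: 0.999
```

```bash
python3 - <<'E'
from h import *
applied([0,0,0,.07,.0045,0])
s=r.sense();print(s['tcp_pos'])
i=r.capture('wrist');save(i,'wrist5');W=cam('wrist',s);i=i.astype(int)
m=((i.sum(2)>480)&(i[...,0]>i[...,1])).astype(np.uint8);mm=np.zeros_like(m);mm[140:257,250:390]=m[140:257,250:390]
mm=cv2.morphologyEx(mm,cv2.MORPH_OPEN,np.ones((5,5),np.uint8))
c=max(cv2.findContours(mm,0,1)[0],key=cv2.contourArea)
e=cv2.fitEllipse(cv2.convexHull(c));print(e,cv2.boundingRect(c),ray(W,e[0],.0875))
E
```

```text
cmd (array([ 0.64574771, -0.02388329,  0.131     ]), 69.94999999999999)
[ 0.64662195 -0.02365346  0.13063892]
((298.0115966796875, 196.90774536132812), (23.41265869140625, 39.991363525390625), 66.71051025390625) (279, 183, 37, 23) [ 0.6267993  -0.02701934  0.0875    ]
```

View pics/wrist5.png

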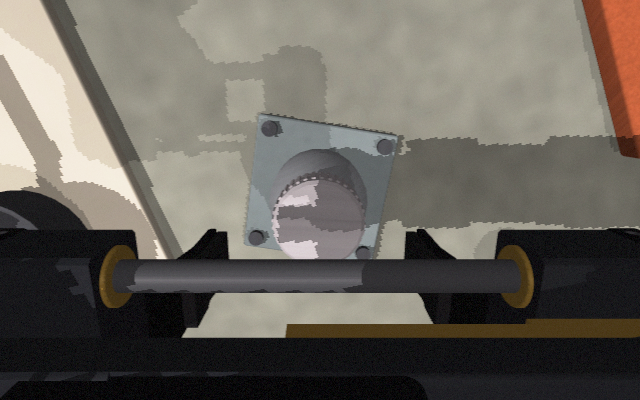

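The gripper now shades the cap, so the mask failed. Reading the edges directly, the cap top spans u 272–365 with its top edge at v≈179, giving a centre of about (318.5,224).

```bash
python3 - <<'E'
from h import *
s=r.sense();W=cam('wrist',s)
p=ray(W,(318.5,222),.0875);print(p,proj(W,[*s['tcp_pos'][:2],.0875]))
q=np.array([.646,-.0235,.0875]);th=np.linspace(0,2*np.pi,60)
for c in (q,q+[.003,0,0],q-[.003,0,0]):
    P=np.array([proj(W,c+.028*np.array([np.cos(t),np.sin(t),0])) for t in th]);print(P.min(0),P.max(0))
E
```

```text
[ 0.64613321 -0.02108558  0.0875    ] [315.17878623 224.91389958]
[267.29940296 176.7057568 ] [361.89421725 266.4579948 ]
[269.19554073 181.5286255 ] [363.46787373 270.66348718]
[265.39012267 171.84826628] [360.30963183 262.22432063]
```

Emit:
move_arm:
  increments: [0,0,0,0.015,0.002,0.001,0.087,0,0,0,0.03,0.002,0.001,0.087,0,0,0,0.045,0.002,0.001,0.087,0,0,0,0.055,0.002,0.001,0.087,0,0,0,0.063,0.002,0.001,0.087,0,0,0,0.063,0.002,0.001,0.087,0,0,0,0.063,0.002,0.001,0.087]

```text
time_s: 11.08
tcp_pos: [0.6484, -0.022, 0.068]
ee_rot: [[0.001, 0.342, 0.94], [-0.0, 0.94, -0.342], [-1.0, 0.0, 0.001]]
wrist_force: [0.1, 0.2, -0.0]
gripper_width: 1.001
```

```bash
python3 - <<'E'
from h import *
applied([0,0,0,.063,.002,.001])
s=r.sense();print(s['tcp_pos'],s['wrist_force'])
i=r.capture('wrist');save(i,'wrist6')
E
```

```text
cmd (array([ 0.64737278, -0.02234735,  0.068     ]), 69.94999999999999)
[ 0.64843838 -0.02202027  0.0680457 ] [ 0.09050289  0.17287034 -0.01454857]
```

View pics/wrist6.png

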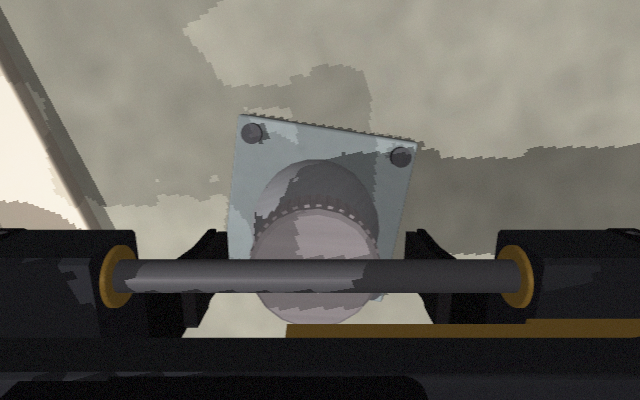

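```bash
python3 - <<'E'
from h import *
s=r.sense();W=cam('wrist',s);th=np.linspace(0,2*np.pi,60)
P=np.array([proj(W,np.array([*s['tcp_pos'][:2],.0875])+.028*np.array([np.cos(t),np.sin(t),0])) for t in th]);print(P.min(0),P.max(0))
E
```

```text
[248.24661589 210.8134135 ] [381.56266423 332.42866601]
```

Emit:
move_arm:
  increments: [0,0,0,0,0,0,0.065,0,0,0,0,0,0,0.06,0,0,0,0,0,0,0.05,0,0,0,0,0,0,0.04,0,0,0,0,0,0,0.03,0,0,0,0,0,0,0.02,0,0,0,0,0,0,0,0,0,0,0,0,0,0,0,0,0,0,0,0,0]

```text
time_s: 11.88
tcp_pos: [0.6477, -0.0225, 0.0676]
ee_rot: [[-0.001, 0.343, 0.939], [-0.001, 0.939, -0.343], [-1.0, -0.001, -0.0]]
wrist_force: [-0.4, -2.8, 0.2]
gripper_width: 0.639
```

The cap is gripped (opening 55.6 mm). I'll start the twist anticlockwise, rising about 0.028 mm per degree.

Emit:
move_arm:
  increments: [-4,0,0,-0.0001,0,0,0,-8,0,0,-0.0002,0,0,0,-12,0,0,-0.0003,0,0,0,-16,0,0,-0.0004,0,0,0,-20,0,0,-0.0006,0,0,0,-24,0,0,-0.0007,0,0,0,-28,0,0,-0.0008,0,0,0,-32,0,0,-0.0009,0,0,0,-36,0,0,-0.001,0,0,0,-40,0,0,-0.0011,0,0,0,-44,0,0,-0.0012,0,0,0,-48,0,0,-0.0013,0,0,0]

```text
time_s: 12.88
tcp_pos: [0.648, -0.0209, 0.0688]
ee_rot: [[0.0, -0.472, 0.882], [0.001, 0.882, 0.472], [-1.0, 0.001, 0.001]]
wrist_force: [-1.5, 1.9, 0.5]
gripper_width: 0.637
```

```bash
python3 - <<'E'
from h import *
applied([-48,0,0,-.0013,0,0])
s=r.sense();R=np.array(s['ee_rot']);print(s['tcp_pos'],s['wrist_force'],s['moment'],s['gripper_width'],np.degrees(np.arctan2(R[1,1],R[0,1])),s['joints'])
i=r.capture('wrist');save(i,'wrist7')
E
```

```text
cmd (array([ 0.64737278, -0.02234735,  0.0693    ]), 117.94999999999999)
[ 0.64803188 -0.02087507  0.06884627] [-1.47992591  1.8519497   0.51768393] [0.41972533 0.14828135 0.03637   ] 0.6365353727515592 118.15352419750147 [ 12.39026147  32.53577453  -7.14788239  -0.09064189 -50.27929876
 -74.17886267]
```

View pics/wrist7.png

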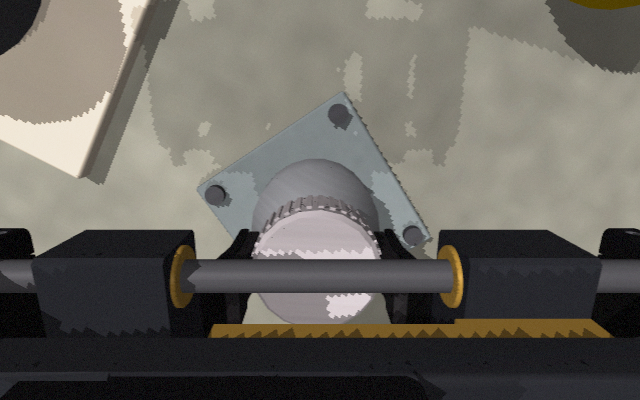

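Emit:
move_arm:
  increments: [-6,0,0,-0.0002,0,0,0,-12,0,0,-0.0003,0,0,0,-18,0,0,-0.0005,0,0,0,-24,0,0,-0.0007,0,0,0,-30,0,0,-0.0008,0,0,0,-36,0,0,-0.001,0,0,0,-42,0,0,-0.0012,0,0,0,-48,0,0,-0.0013,0,0,0,-54,0,0,-0.0015,0,0,0,-60,0,0,-0.0017,0,0,0,-66,0,0,-0.0018,0,0,0,-72,0,0,-0.002,0,0,0]

```text
time_s: 13.93
tcp_pos: [0.6478, -0.0216, 0.0702]
ee_rot: [[-0.001, -0.984, -0.176], [0.001, -0.176, 0.984], [-1.0, 0.0, 0.001]]
wrist_force: [-0.9, -0.1, -1.6]
gripper_width: 0.637
```

```bash
python3 - <<'E'
from h import *
applied([-72,0,0,-.002,0,0])
s=r.sense();R=np.array(s['ee_rot']);print(s['time_s'],s['tcp_pos'],s['wrist_force'],s['moment'],s['gripper_width'],np.degrees(np.arctan2(R[1,1],R[0,1])),s['joints'][5])
E
```

```text
cmd (array([ 0.64737278, -0.02234735,  0.0713    ]), 189.95)
13.9333 [ 0.64778418 -0.02155711  0.07019623] [-0.94969544 -0.0672082  -1.59837072] [0.22848607 0.05852087 0.0099564 ] 0.6367418711484915 -169.8460102731557 -2.1581264164750866
```

Emit:
move_arm:
  increments: [-6,0,0,-0.0002,0,0,0,-12,0,0,-0.0003,0,0,0,-18,0,0,-0.0005,0,0,0,-24,0,0,-0.0007,0,0,0,-30,0,0,-0.0008,0,0,0,-36,0,0,-0.001,0,0,0,-42,0,0,-0.0012,0,0,0,-48,0,0,-0.0013,0,0,0,-54,0,0,-0.0015,0,0,0,-60,0,0,-0.0017,0,0,0,-66,0,0,-0.0018,0,0,0,-72,0,0,-0.002,0,0,0]

```text
time_s: 14.93
tcp_pos: [0.6471, -0.0216, 0.072]
ee_rot: [[-0.002, -0.137, -0.991], [0.0, -0.991, 0.137], [-1.0, -0.0, 0.002]]
wrist_force: [-0.9, -0.8, -0.6]
gripper_width: 0.637
```

```bash
python3 - <<'E'
from h import *
applied([-72,0,0,-.002,0,0])
s=r.sense();R=np.array(s['ee_rot']);print(s['time_s'],s['tcp_pos'],s['wrist_force'],s['moment'],s['gripper_width'],np.degrees(np.arctan2(R[1,1],R[0,1])),s['joints'][5])
i=r.capture('wrist');save(i,'wrist8')
E
```

```text
cmd (array([ 0.64737278, -0.02234735,  0.0733    ]), 261.95)
14.9333 [ 0.64708624 -0.02164987  0.07199685] [-0.90412588 -0.78796768 -0.60420896] [ 0.10232652  0.49749612 -0.01769478] 0.637271936504773 -97.85707218813945 69.8390516084855
```

View pics/wrist8.png

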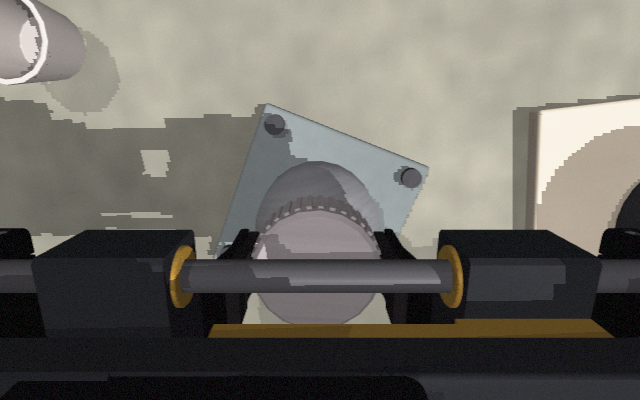

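So far that's 192°. I'll turn 54° more for margin, then lift gently and watch the force.

Emit:
move_arm:
  increments: [-6,0,0,-0.0002,0,0,0,-12,0,0,-0.0003,0,0,0,-18,0,0,-0.0005,0,0,0,-24,0,0,-0.0007,0,0,0,-30,0,0,-0.0008,0,0,0,-36,0,0,-0.001,0,0,0,-42,0,0,-0.0012,0,0,0,-48,0,0,-0.0013,0,0,0,-54,0,0,-0.0015,0,0,0,-54,0,0,-0.0025,0,0,0,-54,0,0,-0.0035,0,0,0,-54,0,0,-0.0045,0,0,0]

```text
time_s: 15.98
tcp_pos: [0.6469, -0.0221, 0.0766]
ee_rot: [[-0.003, 0.716, -0.698], [-0.0, -0.698, -0.716], [-1.0, -0.002, 0.002]]
wrist_force: [-2.4, -1.7, -2.7]
gripper_width: 0.641
```

```bash
python3 - <<'E'
from h import *
applied([-54,0,0,-.0045,0,0])
s=r.sense();R=np.array(s['ee_rot']);print(s['time_s'],s['tcp_pos'],s['wrist_force'],s['moment'],s['gripper_width'],np.degrees(np.arctan2(R[1,1],R[0,1])),s['joints'][5])
i=r.capture('wrist');save(i,'wrist9')
E
```

```text
cmd (array([ 0.64737278, -0.02234735,  0.0778    ]), 315.95)
15.9833 [ 0.64691805 -0.02212103  0.07657918] [-2.3906692  -1.72951718 -2.69399533] [-0.40701384  0.60739236 -0.03488096] 0.6405815310605676 -44.26609599982074 123.4342804787145
```

View pics/wrist9.png

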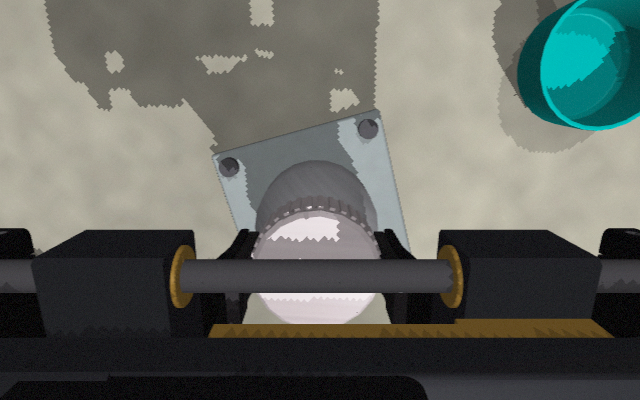

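The pull is low (about 2.7 N, including the cap's weight). I'll lift straight up.

Emit:
move_arm:
  increments: [0,0,0,-0.001,0,0,0,0,0,0,-0.003,0,0,0,0,0,0,-0.005,0,0,0,0,0,0,-0.008,0,0,0,0,0,0,-0.011,0,0,0,0,0,0,-0.014,0,0,0,0,0,0,-0.018,0,0,0,0,0,0,-0.022,0,0,0,0,0,0,-0.026,0,0,0,0,0,0,-0.03,0,0,0,0,0,0,-0.035,0,0,0,0,0,0,-0.04,0,0,0]

```text
time_s: 17.03
tcp_pos: [0.648, -0.022, 0.1179]
ee_rot: [[-0.0, 0.719, -0.695], [-0.0, -0.695, -0.719], [-1.0, 0.0, 0.0]]
wrist_force: [-0.1, -0.1, -1.2]
gripper_width: 0.64
```

```bash
python3 - <<'E'
from h import *
applied([0,0,0,-.04,0,0])
s=r.sense();print(s['time_s'],s['tcp_pos'],s['wrist_force'],s['moment'],s['gripper_width'])
i=r.capture('wrist');save(i,'wrist10')
i=r.capture('scene');save(cv2.resize(i[130:290,220:480],None,fx=3,fy=3),'sc10')
E
```

```text
cmd (array([ 0.64737278, -0.02234735,  0.1178    ]), 315.95)
17.0333 [ 0.64798447 -0.02198891  0.11785376] [-0.06415185 -0.07763585 -1.15427441] [-0.07543554 -0.08215468  0.01438004] 0.6400608828569548
```

View pics/wrist10.png

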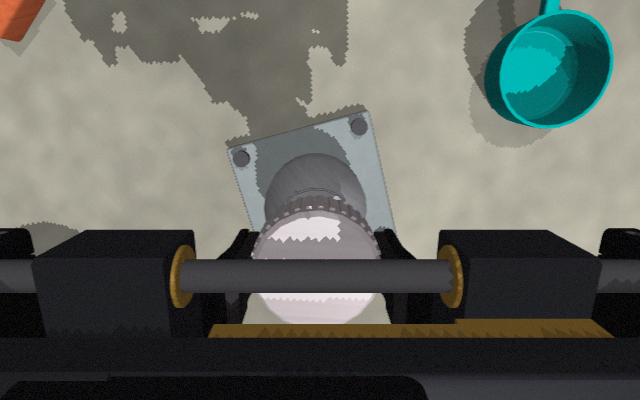

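View pics/sc10.png

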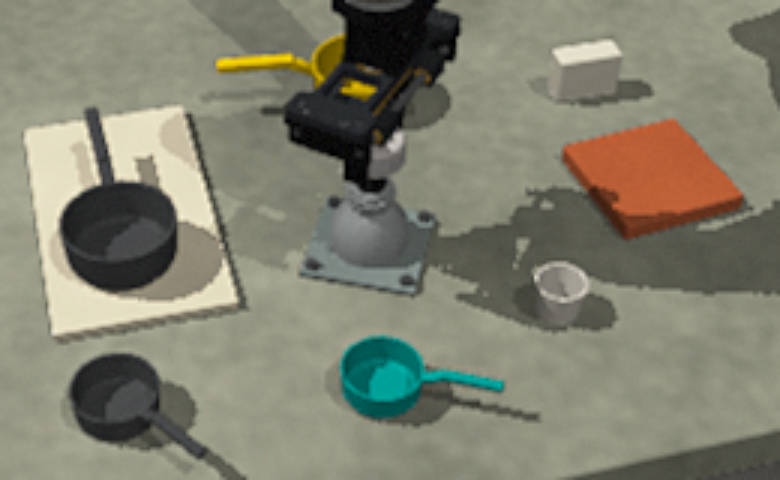

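The cap is off: the neck shows below it and the wrist carries about 1.2 N. The pan handle lies along its board. I'll carry the cap to the tile.

```bash
python3 - <<'E'
from h import *
print(inc([.632,.2725,.14],315.95))
T=cam('top')
for p in [(.632,.2725,.02)]: print(proj(T,p),proj(cam('scene'),p))
E
```

```text
[-0.0, 0, 0, -0.0222, -0.2161, -0.2012]
[201.00553324 200.65846429] [435.63753521 185.88196579]
```

Emit:
move_arm:
  increments: [0,0,0,-0.005,-0.002,-0.002,0,0,0,0,-0.011,-0.009,-0.008,0,0,0,0,-0.016,-0.021,-0.019,0,0,0,0,-0.02,-0.035,-0.032,0,0,0,0,-0.022,-0.05,-0.046,0,0,0,0,-0.022,-0.065,-0.06,0,0,0,0,-0.022,-0.08,-0.074,0,0,0,0,-0.022,-0.095,-0.088,0,0,0,0,-0.022,-0.11,-0.102,0,0,0,0,-0.022,-0.12,-0.112,0,0,0,0,-0.022,-0.125,-0.116,0,0,0,0,-0.022,-0.125,-0.116,0]

```text
time_s: 18.13
tcp_pos: [0.6386, 0.1499, 0.1394]
ee_rot: [[0.0, 0.72, -0.694], [0.0, -0.694, -0.72], [-1.0, -0.0, -0.0]]
wrist_force: [-0.2, 0.6, -2.1]
gripper_width: 0.643
```

Emit:
move_arm:
  increments: [0,0,0,0,-0.002,-0.002,0,0,0,0,0,-0.009,-0.008,0,0,0,0,0,-0.021,-0.019,0,0,0,0,0,-0.035,-0.032,0,0,0,0,0,-0.05,-0.046,0,0,0,0,0,-0.064,-0.059,0,0,0,0,0,-0.076,-0.07,0,0,0,0,0,-0.085,-0.079,0,0,0,0,0,-0.091,-0.085,0,0,0,0,0,-0.091,-0.085,0,0,0,0,0,-0.091,-0.085,0,0,0,0,0,-0.091,-0.085,0]

```text
time_s: 19.13
tcp_pos: [0.6324, 0.272, 0.1393]
ee_rot: [[-0.0, 0.718, -0.696], [-0.0, -0.696, -0.718], [-1.0, -0.0, 0.001]]
wrist_force: [-0.8, -0.3, -0.9]
gripper_width: 0.64
```

```bash
python3 - <<'E'
from h import *
applied([0,0,0,-.022,-.125,-.116]);applied([0,0,0,0,-.091,-.085])
s=r.sense();print(s['time_s'],s['tcp_pos'],s['wrist_force'],s['gripper_width'])
i=r.capture('wrist');save(i,'wrist11')
i=r.capture('scene');save(cv2.resize(i[110:260,330:530],None,fx=4,fy=4,interpolation=cv2.INTER_CUBIC),'sc11')
E
```

```text
cmd (array([0.63818428, 0.14793645, 0.1398    ]), 315.95)
cmd (array([0.63187884, 0.27229979, 0.1398    ]), 315.95)
19.1333 [0.63240859 0.27197255 0.13928976] [-0.78848121 -0.33340303 -0.92019413] 0.6398507407578625
```

View pics/wrist11.png

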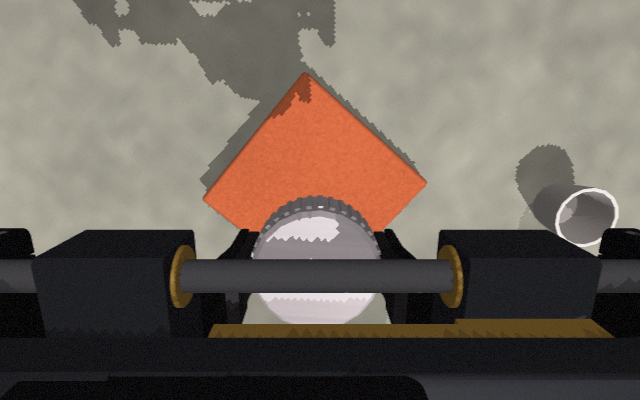

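View pics/sc11.png

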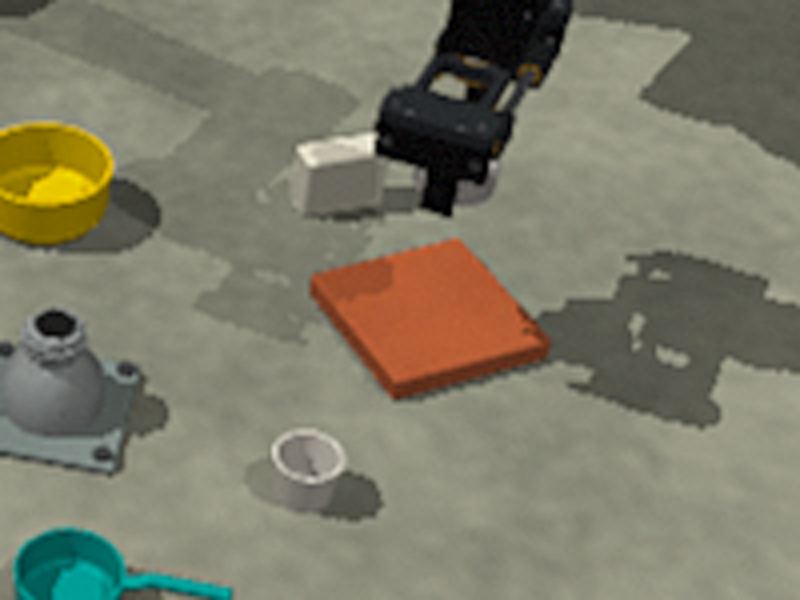

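The cap is held level and the bare neck shows on the jar. Next I lower it: the tips reach about 3 mm below the cap's rim, so I'll go to just above tile contact for the tips and watch the force.

Emit:
move_arm:
  increments: [0,0,0,0.01,0,0,0,0,0,0,0.025,0,0,0,0,0,0,0.04,0,0,0,0,0,0,0.055,0,0,0,0,0,0,0.07,0,0,0,0,0,0,0.083,0,0,0,0,0,0,0.093,0,0,0,0,0,0,0.1,0,0,0,0,0,0,0.105,0,0,0,0,0,0,0.108,0,0,0,0,0,0,0.109,0,0,0,0,0,0,0.109,0,0,0]

```text
time_s: 20.23
tcp_pos: [0.6327, 0.2728, 0.0307]
ee_rot: [[0.001, 0.719, -0.695], [0.0, -0.695, -0.719], [-1.0, 0.0, -0.001]]
wrist_force: [-0.4, -0.2, -1.8]
gripper_width: 0.643
```

```bash
python3 - <<'E'
from h import *
applied([0,0,0,.109,0,0])
s=r.sense();print(s['time_s'],s['tcp_pos'],s['wrist_force'],s['moment'],s['gripper_width'])
i=r.capture('scene');save(cv2.resize(i[110:260,330:530],None,fx=4,fy=4,interpolation=cv2.INTER_CUBIC),'sc12')
E
```

```text
cmd (array([0.63187884, 0.27229979, 0.0308    ]), 315.95)
20.2333 [0.63269779 0.27281601 0.03065649] [-0.44063809 -0.22317511 -1.83283687] [-0.04522863 -0.04373699 -0.00730603] 0.6426114614905807
```

View pics/sc12.png

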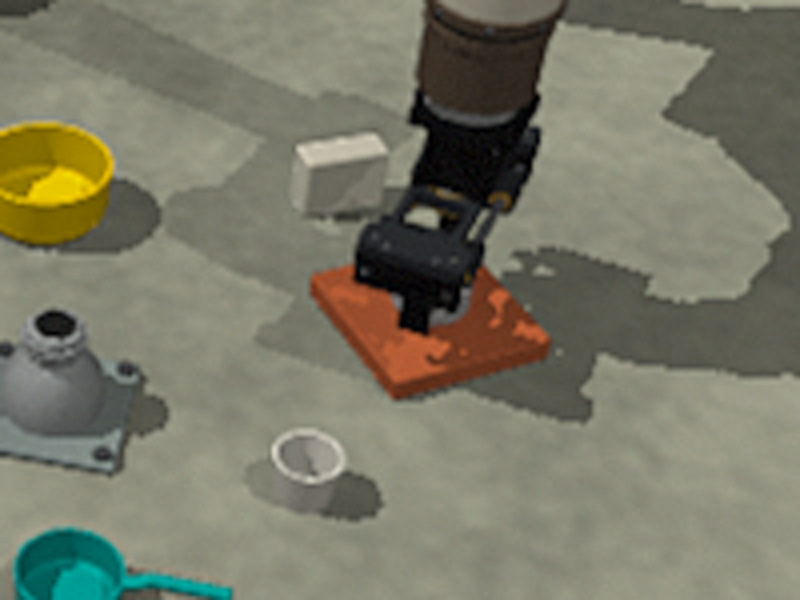

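Nothing has touched yet. I'll lower in 0.5 mm steps until there is a touch.

Emit:
move_arm:
  increments: [0,0,0,0.0005,0,0,0,0,0,0,0.001,0,0,0,0,0,0,0.0015,0,0,0,0,0,0,0.002,0,0,0,0,0,0,0.002,0,0,0,0,0,0,0.002,0,0,0]

```text
time_s: 20.78
tcp_pos: [0.6325, 0.2728, 0.0285]
ee_rot: [[0.0, 0.719, -0.695], [0.0, -0.695, -0.719], [-1.0, 0.0, -0.0]]
wrist_force: [-0.1, -0.2, -1.1]
gripper_width: 0.641
```

```bash
python3 - <<'E'
from h import *
applied([0,0,0,.002,0,0])
s=r.sense();print(s['time_s'],s['tcp_pos'],s['wrist_force'],s['moment'],s['gripper_width'])
E
```

```text
cmd (array([0.63187884, 0.27229979, 0.0288    ]), 315.95)
20.7833 [0.63254105 0.27276232 0.02853312] [-0.07587565 -0.24202992 -1.11031486] [-0.10107529 -0.04628916  0.02818937] 0.6409170419897768
```

Emit:
move_arm:
  increments: [0,0,0,0.0005,0,0,0,0,0,0,0.001,0,0,0,0,0,0,0.001,0,0,0]

```text
time_s: 21.03
tcp_pos: [0.6326, 0.2728, 0.0285]
ee_rot: [[0.001, 0.719, -0.695], [0.0, -0.695, -0.719], [-1.0, 0.0, -0.0]]
wrist_force: [-2.3, -0.3, 4.8]
gripper_width: 0.643
```

It has touched (about 5 N up). I'll ease off half a millimetre and open slowly.

Emit:
move_arm:
  increments: [0,0,0,-0.0005,0,0,0,0,0,0,-0.0005,0,0,0.058,0,0,0,-0.0005,0,0,0.06,0,0,0,-0.0005,0,0,0.063,0,0,0,-0.0005,0,0,0.067,0,0,0,-0.0005,0,0,0.072,0,0,0,-0.0005,0,0,0.078,0,0,0,-0.0005,0,0,0.087,0,0,0,-0.0005,0,0,0.087,0,0,0,-0.0005,0,0,0.087]

```text
time_s: 21.87
tcp_pos: [0.6333, 0.2728, 0.0285]
ee_rot: [[0.002, 0.719, -0.695], [0.001, -0.695, -0.719], [-1.0, 0.001, -0.002]]
wrist_force: [2.5, -2.5, 5.2]
gripper_width: 0.978
```

```bash
python3 - <<'E'
from h import *
applied([0,0,0,.001,0,0]);applied([0,0,0,-.0005,0,0])
s=r.sense();print(s['time_s'],s['tcp_pos'],s['wrist_force'],s['gripper_width'])
i=r.capture('wrist');save(i,'wrist13')
E
```

```text
cmd (array([0.63187884, 0.27229979, 0.0278    ]), 315.95)
cmd (array([0.63187884, 0.27229979, 0.0283    ]), 315.95)
21.8667 [0.63332675 0.27282367 0.02852693] [ 2.47961956 -2.45535968  5.17290048] 0.9779379827240001
```

View pics/wrist13.png

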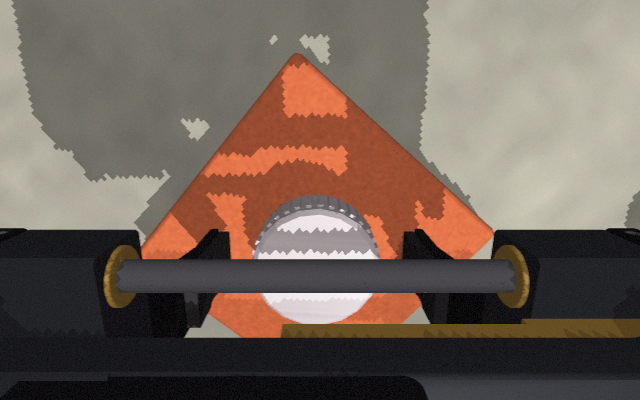

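The cap stands free and flat at about (316,265), with both pads clear of it. I'll raise the gripper and back the arm away towards the robot so the cameras have a clear view.

Emit:
move_arm:
  increments: [0,0,0,-0.005,0,0,0.087,0,0,0,-0.015,0,0,0.087,0,0,0,-0.03,0,0,0.087,0,0,0,-0.05,0,0,0.087,0,0,0,-0.08,0,0,0.087,0,0,0,-0.115,0,0,0.087,0,0,0,-0.15,0,0,0.087,0,0,0,-0.185,0,0,0.087,0,0,0,-0.2,0,0,0.087,0,0,0,-0.2,0,0,0.087]

```text
time_s: 22.75
tcp_pos: [0.6338, 0.2742, 0.2339]
ee_rot: [[0.008, 0.72, -0.694], [0.005, -0.694, -0.72], [-1.0, 0.002, -0.01]]
wrist_force: [0.2, -0.3, 0.1]
gripper_width: 0.998
```

```bash
python3 - <<'E'
from h import *
applied([0,0,0,-.2,0,0])
s=r.sense();print(s['time_s'],s['tcp_pos'],s['wrist_force'])
for n in ('scene','top','wrist'):
    i=r.capture(n);save(i,n+'F');np.save('pics/%sF.npy'%n,i)
i=np.load('pics/sceneF.npy');save(cv2.resize(i[130:290,220:480],None,fx=3,fy=3,interpolation=cv2.INTER_CUBIC),'scF')
print(inc([.45,.3,.25],315.95))
E
```

```text
cmd (array([0.63187884, 0.27229979, 0.2283    ]), 315.95)
22.75 [0.633793   0.27416669 0.23393307] [ 0.17856029 -0.29427229  0.11402917]
[-0.0, 0, 0, -0.0217, -0.15, 0.1065]
```

View pics/scF.png

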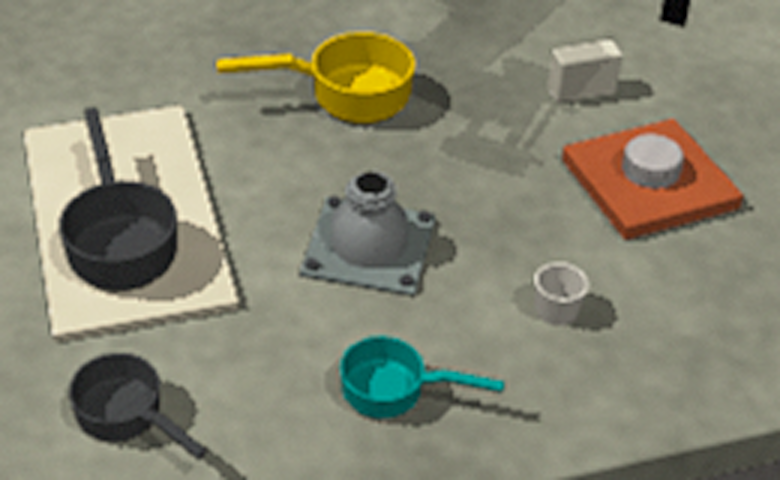

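View pics/topF.png

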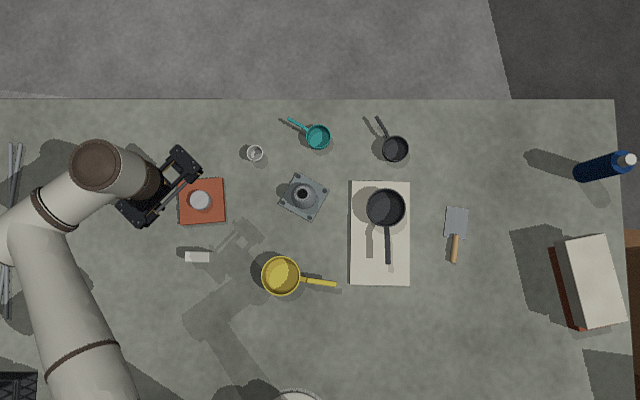

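View pics/wristF.png

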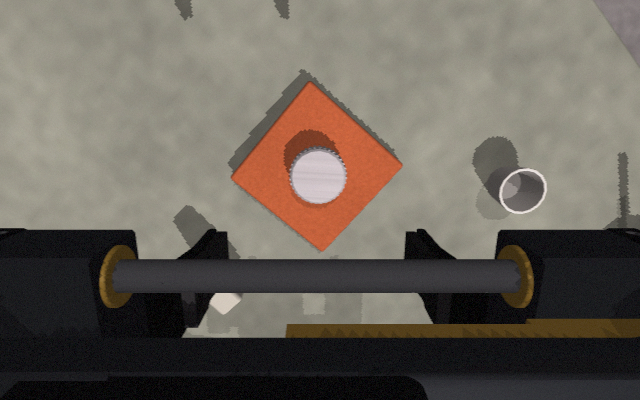

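The cap is flat near the tile's middle: top px (200,200) against the tile centre (201,200.7). The pan is upright with its handle down the board, and the bystanders are where they were. I'll do a quick numeric check and hand in.

```bash
python3 - <<'E'
from h import *
T=cam('top');i=np.load('pics/topF.npy').astype(int);g=i.sum(2);i0=np.load('pics/top0.npy').astype(int)
print('tip',[ (y,g[y,388]) for y in range(258,268)]);print('tip xy',ray(T,(388,264),.076),'board ctr',(.5418,-.2443))
mk=cv2.morphologyEx((g<210).astype(np.uint8),2,np.ones((9,9),np.uint8));mm=np.zeros_like(mk);mm[180:240,355:420]=mk[180:240,355:420]
c=max(cv2.findContours(mm,0,1)[0],key=cv2.contourArea);e=cv2.minEnclosingCircle(c);print('pan',e,ray(T,e[0],.062))
m=((g>400)&(i[...,1]<=i[...,0]+2)).astype(np.uint8);mm=np.zeros_like(m);mm[185:216,185:218]=m[185:216,185:218]
c=max(cv2.findContours(mm,0,1)[0],key=cv2.contourArea);e=cv2.minEnclosingCircle(c);print('cap',e,ray(T,e[0],.045),'tile (.632,.2725)')
for nm,(a,b,c_,d) in dict(crucible=(145,162,246,264),spatula=(203,268,440,472),timer=(250,264,183,212)).items(): print(nm,np.abs(i[a:b,c_:d]-i0[a:b,c_:d]).mean())
s=r.sense();print(s['time_s'],s['gripper_width'],s['wrist_force']); r.finish_job()
E
```

```text
tip [(258, np.int64(210)), (259, np.int64(185)), (260, np.int64(193)), (261, np.int64(211)), (262, np.int64(194)), (263, np.int64(155)), (264, np.int64(340)), (265, np.int64(463)), (266, np.int64(480)), (267, np.int64(474))]
tip xy [ 0.45494685 -0.25720322  0.076     ] board ctr (0.5418, -0.2443)
pan ((385.9090881347656, 207.13636779785156), 18.87359046936035) [ 0.6104687  -0.25542828  0.062     ]
cap ((199.0, 199.22727966308594), 9.27160358428955) [0.63349941 0.27069307 0.045     ] tile (.632,.2725)
crucible 4.7254901960784315
spatula 4.716666666666667
timer 9.536945812807883
22.9 1.0003369201429109 [-0.29151897  0.06490903  0.28283387]
the job is handed in; nothing more can be done
```

The job is done and handed in at 22.9 s; finishing reports no verdict, so what follows rests on my own checks.

**What I did:** I gripped the dark pan's handle and swung it 96° in place, so it lies along the board pointing at the near end. I then unscrewed the cap in one 246° anticlockwise twist, lifted it off, set it on the tile and let go.

**Last checks:**
- **Pan:** it is upright and about 3 mm from its start. The handle's end is about 13 mm off the board's centre line, over the near half.
- **Cap:** it is flat and right way up, about 2 mm from the tile's centre.
- **Bystanders:** the crucible and spatula look unchanged against the first picture. The timer's patch differs a little more, but the timer looks to be where it was, and I put the difference down to the arm's shadow.
- **Gripper:** it is open and clear of everything, with no force on the wrist.

**Checks that failed or disagreed:**
- The scene camera put the pan about 7 mm further out than the top camera. The wrist picture agreed with the top camera, so I used that.
- One colour check of the cap failed under the gripper's shadow, so I read its edges by eye.
- The fingertips appeared to touch the tile just before the cap did, so the cap probably settled the last 3 mm or so when released.

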